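# Roll the round stick into the drilling V-block and butt it against the stop

## Robot

A 6-joint arm with a two-finger parallel gripper is mounted at the origin on the work surface. World frame = base frame: x ahead of the robot, y to its left, z up, the work surface at z = 0. Lengths are in mm, angles in rad, forces in N, time in s.
With the tool pointing down it reaches from about 350 to 925 mm from the base axis. Payload 6.4 kg.
Tool frame: the origin (TCP) lies on the centre line of the jaws, within the pads' length; the fingertips stand robot.tcp_to_tips ahead of it and the grasp point (between the pads) lies 8 mm behind it (robot.tcp_to_tips is the distance from the TCP to the fingertips, in mm); z points along the fingers, y is the line along which they close (so a half turn about z gives the same grasp; the last joint's range is limited). The gripper opens to 94 mm and grips with 3 to 60 N. Pads are 16 mm wide; open, the fingers measure 119 mm over their backs; the gripper's body (75 mm by 177 mm) begins 78 mm behind the grasp point.
Start: joints at [0.946, 0.245, 1.558, -0, 1.339, -0.174], TCP at [283.195, 585.077, 216.455] pointing down, gripper open.
Joint ranges: [-3.13, 3.13], [-1.02, 2.26], [0.13, 2.54], [-0.95, 4.09], [0.21, 2.88], [-2.74, 2.74]. Speed limits (rad/s): [2.57, 2.57, 3.14, 3.14, 3.14, 3.14].

## Interface

Orientations are given as a rotation vector (axis times angle).
In Python, from bench import robot gives the robot as it stands. The module is installed in compiled form; this text tells all that it offers.
- The arm moves only by the shell command python3 -m crank 'ROWS' [FORCE]. ROWS is JSON, a list that holds one entry, the list of rows, each a list of 7 numbers: the shift along the world's x, y, z each as a share of 200 mm, from -1 to 1, then the turn, a rotation vector about the world's x, y, z each as a share of pi rad, from -1 to 1, then the opening, from -1 (shut) to 1 (fully open). In form: [[[dx, dy, dz, ax, ay, az, grip], ...]]. A call has 1 to 8 rows; each row shifts and turns the commanded pose from where the row before left it; what a row does not reach is not made up. A row lasts 1/12 s, in which the tool goes at most 41.7 mm and 7.16 degrees, less where a joint would pass 70% of its speed; a pose out of reach is approached as far as the arm can. A call with a number of a shift or a turn outside -1 to 1 is refused whole. A call with a gripper value outside its range is refused whole. The fingers move at their own pace and stop on an object; FORCE is the grip in N (left out, the last holds). Time passes only in rows, so rows that do not move let the fingers close. It gives the time, the measured TCP pose, the force, the opening and the grip force at its end, in the units of the state.
- robot.sense(): the state, without advancing time (a new reading comes with each control period).
- robot.camera(name): name is "side" or "top"; returns the picture (420x560x3 uint8, red, green, blue); there is no depth.
- robot.camera_model(name): a dict with "fx", "fy", "cx", "cy" (pixels), "world_to_cam" (4x4, takes a point from world to camera coordinates). Camera axes: x right, y down, z forward; pixel columns grow to the right and rows downward; lengths in mm; the calibration is good to about 2 mm. A picture is of the moment at which its call begins. camera_model takes no time and is no camera call.
- robot.finish_job(): hands the job in; it is judged then, once.
The state is a dict: "time": time; "q": joint angles; "joint_velocities": joint speeds; "tau": joint torques, N m; "ee_pos": TCP position; "ee_rot": TCP orientation; "wrist_force": force on the tool from outside, world axes, zero at the start; "moment": the same for the moment, N m; "width": finger opening in mm; "grasp_force": force on a finger pad.
Only numpy, scipy, OpenCV 4.12 (cv2) and the standard library are available. Lean on these libraries where they do the work, as an engineer would, in place of code of your own. Each camera call takes 0.05 s, during which the arm holds its last target. There are 200 camera calls.

## Task

The round wooden stick lying on the drilling board is to be cross-drilled. Without picking it up, roll it over the board with your fingertips into the V-block along the board's far edge, and push it endwise along the V until its end is up against the stop. Leave everything else on the bench where it is, and leave the stick lying there untouched.

Things in the scene. Friction and masses are not known exactly. Their poses are not given: they have to be found in the camera images.
- board: the drilling board, fixed: flat, grey-topped, 34 mm thick, with a steel V-block along its far edge, tops flush. Origin on the table under the middle of the V; x across the board towards the V-block (the way the stick rolls), y along the V (robot's left), z up. The board covers x -242 to -32 mm, y -205 to +175 mm; the V-block x -32 to +32 mm, y -120 to +120 mm, 34 mm high
- v_mid (a point): middle of the V's mouth, on the V's centre line, level with the board's top (34 mm above the table); axes as the board's. The V is 90 degrees, 44 mm wide at the top (x -22 to +22 mm), 22 mm deep, 240 mm long and open at its right (-y) end
- stop_face (a point): point on the flat face of the end stop, over the V's centre line, 6 mm above the V-block's top (where the centre of the stick's end comes to lie). The stop is a fixed dark steel bracket clamped to the V-block near its left (+y) end; the face looks to the board's -y, is 58 mm wide and stands 32 mm above the V-block's top
- stick: the round straight wooden stick, loose, 40 mm across, 150 mm long, about 0.16 kg, pale with small knots, lying on the board within 6 degrees of the V's direction. Origin half-way along, on its skin, underneath at the start (turns with the stick); y runs along it towards the stop, z up at the start. Rolls easily when pushed from the side and stops within a few cm once let go
- stick_mid (a point): centre of the stick, on its axis (20 mm above the board while it lies on the board; 6 mm above the board's top once it lies in the V)
- stick_left (a point): centre of the stick's end face that points to the stop (75 mm from the stick's centre, on its axis)
- vial: small amber bead jar, 32 mm across and 45 mm high, standing on the board left of the stick; origin at the centre of its underside; to be left alone
- twig: crooked driftwood twig about 120 mm long, 22 mm thick, on the board right of the stick, lying along its x; origin under its middle; to be left alone
- pliers: small pliers with red grips, 135 mm long, 11 mm thick, on the table beyond the V-block; origin under the pivot, jaws to its x; to be left alone
- hammer: hammer, 240 mm long, on the table at the left, head away from the robot; origin under its handle; to be left alone
- anvil: square steel bench block, 65 x 65 x 18 mm, on the table at the right; origin at the centre of its underside; to be left alone
- beads: divided wooden bead tray, 120 x 160 x 22 mm, on the table at the right; origin at the centre of its underside; to be left alone
- mug: white mug, 80 mm across and 90 mm high, on the table left of the board; origin at the centre of its underside; to be left alone
Not all that is in view belongs to the job. Leave any grey or purple look-alike of the stick alone.

How it is judged:
By the outcome, as a careful person would: the job done as asked, in the order asked, and still so for the second after the job is handed in, with the robot touching nothing.
It also fails if it takes over 45 s, if anything falls off the work surface, if the arm or the gripper's body presses on something with over 40 N, if the wrist force passes 120 N, or if a joint passes its speed limit or range.

## Working session

There is one attempt and no reset: what is moved stays moved. The work goes in short steps, Python scripts to look and compute and a shell command to move; the robot and the scene stay as the last step left them, time stands still between calls to the robot, and variables do not carry over. Pictures are saved under pics/ and viewed, at most 10 in all, crops included, and the job is handed in when it is done.

```bash
mkdir -p pics; cat > h.py <<'E'
import numpy as np, cv2
from bench import robot
def snap(n,f):
    im=robot.camera(n); cv2.imwrite('pics/'+f,im[:,:,::-1]); return im
def ray(n,u,v,z):
    m=robot.camera_model(n); T=np.array(m['world_to_cam']); R=T[:3,:3]; c=-R.T@T[:3,3]
    d=R.T@np.array([(u-m['cx'])/m['fx'],(v-m['cy'])/m['fy'],1]); return c+d*(z-c[2])/d[2]
def proj(n,p):
    m=robot.camera_model(n); T=np.array(m['world_to_cam']); q=T[:3,:3]@np.array(p)+T[:3,3]
    return m['fx']*q[0]/q[2]+m['cx'], m['fy']*q[1]/q[2]+m['cy']
E
python3 - <<'E'
from h import *
snap('top','t1.png');snap('side','s1.png')
for n in('top','side'):
    m=robot.camera_model(n);T=np.array(m['world_to_cam']);print(n,-T[:3,:3].T@T[:3,3],T[2,:3],m['fx'])
s=robot.sense();print(s,robot.tcp_to_tips)
E
```

```text
top [ 368.66108671  -17.85662006 1195.12378576] [ 0.12352935  0.01731566 -0.99218983] 431.2655691589782
side [-120.66008608 -622.78664792  587.22294562] [ 0.6416649   0.57917609 -0.5028133 ] 410.406512109894
{'time': 0.1, 'q': array([ 9.45906614e-01,  2.45711944e-01,  1.55885960e+00, -2.14037703e-05,
        1.33869376e+00, -1.74124138e-01]), 'joint_velocities': array([ 1.31587149e-03, -5.67232845e-05, -2.36174485e-03, -1.69526114e-03,
        1.76607841e-04, -9.83823116e-04]), 'tau': array([-9.11825719e-04, -4.16909587e+01, -3.15527451e+01,  6.86288718e-02,
        3.08958802e-02, -3.32606476e-05]), 'ee_pos': array([282.88758418, 584.64866417, 215.49366767]), 'ee_rot': array([-7.01932626e-01, -3.06152285e+00,  2.43272525e-03]), 'wrist_force': array([-0.59595904,  0.236463  , -0.53060076]), 'moment': array([-0.04134539, -0.00811002,  0.00883698]), 'grasp_force': 0.0, 'width': 93.49805720284981} 11.0
```

View pics/t1.png

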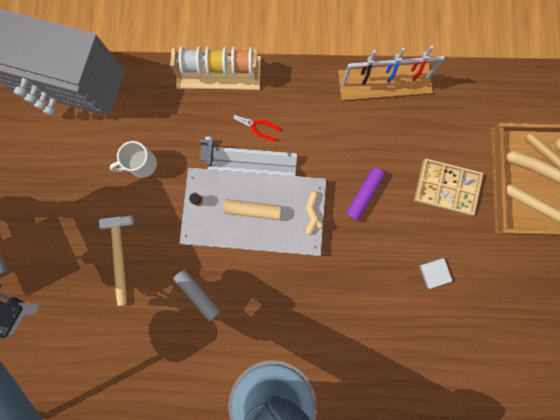

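View pics/s1.png

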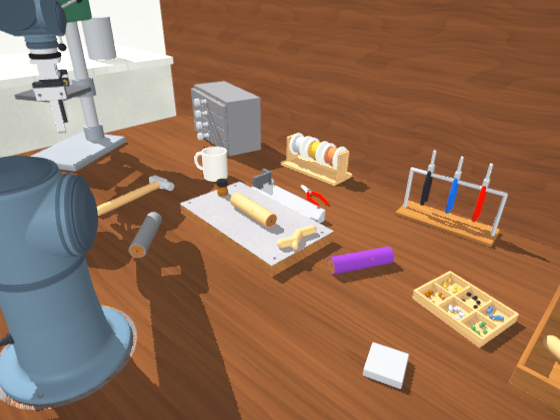

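The top view shows the stick at about (252,210), the vial at (195,199), the twig at (313,212), the V-block at (250,160) and the stop at (207,152). I'll measure these next.

```bash
python3 - <<'E'
from h import *
im=cv2.imread('pics/t1.png')
hsv=cv2.cvtColor(im,cv2.COLOR_BGR2HSV)
def big(mask,roi):
    m=np.zeros_like(mask);x0,y0,x1,y1=roi;m[y0:y1,x0:x1]=mask[y0:y1,x0:x1]
    c=max(cv2.findContours(m,cv2.RETR_EXTERNAL,cv2.CHAIN_APPROX_NONE)[0],key=cv2.contourArea);return c
g=((hsv[...,1]<60)&(hsv[...,2]>90)).astype(np.uint8)
c=big(g,(170,162,340,265));r=cv2.minAreaRect(c);b=cv2.boxPoints(r);print('board px',b.round(1).tolist())
print([ray('top',*p,34)[:2].round(1).tolist() for p in b])
w=((hsv[...,1]>70)&(hsv[...,2]>120)&(hsv[...,0]<30)).astype(np.uint8)
c=big(w,(215,190,292,228));b=cv2.boxPoints(cv2.minAreaRect(c));print('stick px',b.round(1).tolist())
print([ray('top',*p,54)[:2].round(1).tolist() for p in b])
cv2.imwrite('pics/z.png',cv2.resize(im[130:265,170:340],None,fx=4.5,fy=4.4,interpolation=cv2.INTER_CUBIC))
E
```

```text
board px [[178.8000030517578, 243.8000030517578], [186.3000030517578, 152.89999389648438], [327.70001220703125, 164.60000610351562], [320.1000061035156, 255.60000610351562]]
[[419.9, 259.7], [671.6, 252.3], [647.4, -138.7], [398.3, -121.4]]
stick px [[222.8000030517578, 212.89999389648438], [224.5, 198.89999389648438], [280.8999938964844, 205.6999969482422], [279.20001220703125, 219.60000610351562]]
[[504.4, 141.4], [542.2, 138.5], [527.7, -13.1], [490.1, -9.6]]
```

View pics/z.png

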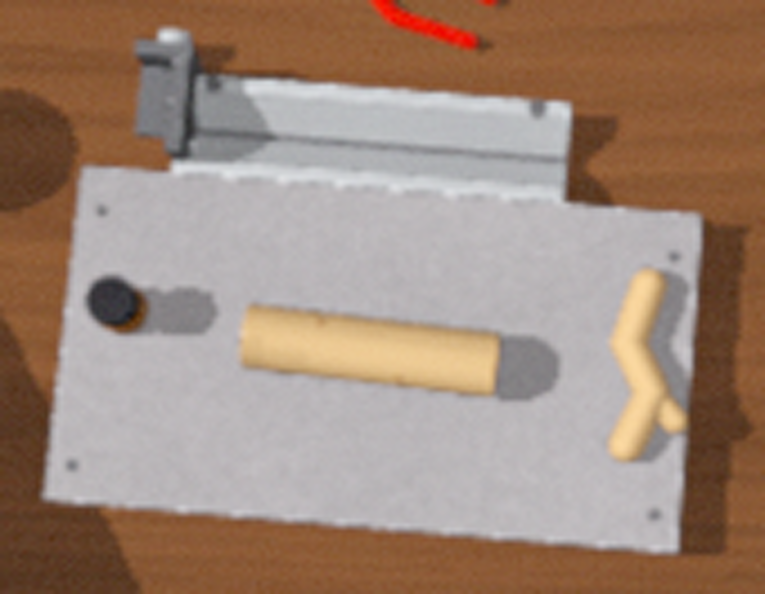

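The crop shows the board corners at (82,166), (702,214), (679,551) and (44,499). The V's valley runs from (196,132) to (565,160), and the right end of the V-block goes from (571,101) to (564,201). The stick spans crop x 243 to 498, with the twig at (645,365) and the vial at (115,303).

```bash
cat > b.py <<'E'
from h import *
P=lambda u,v,z:ray('top',170+u/4.5,130+v/4.4,z)[:2]
W=np.array([P(82,166,34),P(702,214,34),P(679,551,34),P(44,499,34)])
L=np.array([[-32,175],[-32,-205],[-242,-205],[-242,175.]])
A,B=L-L.mean(0),W-W.mean(0);H=A.T@B;th=np.arctan2(H[0,1]-H[1,0],H[0,0]+H[1,1])
R=np.array([[np.cos(th),-np.sin(th)],[np.sin(th),np.cos(th)]]);t=W.mean(0)-R@L.mean(0)
tob=lambda p:R.T@(np.array(p)[:2]-t)
tow=lambda p:R@np.array(p)+t
E
python3 - <<'E'
from b import *
print('resid',(W-(L@R.T+t)).round(1).tolist());print('th deg',np.degrees(th),'t',t)
q=lambda n,u,v,z:print(n,P(u,v,z).round(1),tob(P(u,v,z)).round(1))
q('valleyL',196,132,12);q('valleyR',565,160,12);q('vbRfar',571,101,34);q('vbRnear',564,201,34)
q('stop base near',180,152,34);q('stop top far-right',192,40,66);q('stop top near',184,148,66)
q('vial top',115,300,79);q('twig',650,270,45);q('twig',625,455,45);q('twigmid',625,345,45)
for p in((247,308),(243,364),(498,335),(496,393)):q('stick',*p,54)
E
```

```text
resid [[-0.4, 0.2], [-0.5, 0.1], [0.3, -0.6], [0.5, 0.4]]
th deg -3.244247486107496 t [652.17525259  68.1961521 ]
valleyL [658.5 179.6] [  0.  111.6]
valleyR [645.6 -51.3] [   0.2 -119.6]
vbRfar [678.3 -53.5] [  33.  -120.1]
vbRnear [614.4 -50.6] [ -31.  -120.7]
stop base near [640.1 185.2] [-18.7 116.1]
stop top far-right [703.  175.5] [ 44.7 110. ]
stop top near [635.2 177.3] [-23.2 107.9]
vial top [538.5 211.2] [-121.6  136.3]
twig [ 570.2 -102.7] [ -72.2 -175.3]
twig [456.1 -89.7] [-186.8 -168.7]
twigmid [523.4 -88.5] [-119.7 -163.8]
stick [539.3 137.3] [-116.6   62.6]
stick [504.9 138.2] [-151.    61.6]
stick [526.4 -12.6] [-121.   -87.8]
stick [491.  -12.3] [-156.4  -89.5]
```

```bash
python3 - <<'E'
from b import *
s=robot.sense()['ee_pos']
p=tow([-190,-13]);print('start',p,'shares',(np.r_[p,50]-s)/200)
print('bx per 100mm shares',R@[.5,0],'by',R@[0,.5])
E
```

```text
start [461.74405154  65.96957066] shares [ 0.89428234 -2.59339547 -0.82746834]
bx per 100mm shares [ 0.49919868 -0.02829627] by [0.02829627 0.49919868]
```

```bash
python3 -m crank '[[[0.056,-0.162,0,0,0,0.0314,1],[0.056,-0.162,0,0,0,0.0314,1],[0.056,-0.162,0,0,0,0.0314,1],[0.056,-0.162,0,0,0,0.0314,1],[0.056,-0.162,0,0,0,0,1],[0.056,-0.162,0,0,0,0,1],[0.056,-0.162,0,0,0,0,1],[0.056,-0.162,0,0,0,0,1]]]'
python3 -m crank '[[[0.056,-0.162,0,0,0,0,1],[0.056,-0.162,0,0,0,0,1],[0.056,-0.162,0,0,0,0,1],[0.056,-0.162,0,0,0,0,1],[0.056,-0.162,0,0,0,0,1],[0.056,-0.162,0,0,0,0,1],[0.056,-0.162,0,0,0,0,1],[0,0,0,0,0,0,1]]]'
python3 - <<'E'
from b import *
s=robot.sense();p=s['ee_pos'];print(p,tob(p))
from scipy.spatial.transform import Rotation as Q
print(np.degrees(np.arctan2(*Q.from_rotvec(s['ee_rot']).as_matrix()[[1,0],1])))
print((np.r_[tow([-190,-13]),50]-p)/200)
E
```

```text
time: 0.77
ee_pos: [372.7, 324.2, 216.0]
ee_rot: [-0.088, -3.14, 0.001]
wrist_force: [0.9, 0.4, -0.3]
width: 93.9
grasp_force: 0.0
time: 1.43
ee_pos: [452.4, 94.8, 216.3]
ee_rot: [0.098, 3.14, -0.002]
wrist_force: [-0.6, 1.2, 0.1]
width: 93.9
grasp_force: 0.0
[452.40179792  94.8233207  216.34652806] [-200.96018858   15.27880585]
86.4341838089764
[ 0.04671127 -0.14426875 -0.83173264]
```

```bash
python3 -m crank '[[[0.047,-0.144,-0.1,0,0,0,1],[0,0,-0.18,0,0,0,1],[0,0,-0.18,0,0,0,1],[0,0,-0.18,0,0,0,1],[0,0,-0.13,0,0,0,1],[0,0,-0.06,0,0,0,1],[0,0,0,0,0,0,1],[0,0,0,0,0,0,1]]]'
python3 -m crank '[[[0.05,-0.003,0,0,0,0,1],[0.05,-0.003,0,0,0,0,1],[0.04,-0.002,0,0,0,0,1],[0.04,-0.002,0,0,0,0,1],[0.04,-0.002,0,0,0,0,1],[0.04,-0.002,0,0,0,0,1],[0,0,0,0,0,0,1],[0,0,0,0,0,0,1]]]'
python3 - <<'E'
from b import *
p=robot.sense()['ee_pos'];print(p,tob(p))
im=snap('top','t2.png')
cv2.imwrite('pics/z2.png',cv2.resize(im[130:265,170:340,::-1],None,fx=4.5,fy=4.4,interpolation=cv2.INTER_CUBIC))
E
```

```text
time: 2.1
ee_pos: [460.1, 70.8, 50.1]
ee_rot: [-0.088, -3.139, -0.0]
wrist_force: [0.4, -0.3, 0.8]
width: 94.2
grasp_force: 0.0
time: 2.77
ee_pos: [513.0, 67.4, 50.4]
ee_rot: [-0.088, -3.14, -0.0]
wrist_force: [-0.4, -0.8, 0.6]
width: 93.9
grasp_force: 0.0
[512.98814312  67.40819534  50.41971975] [-138.91944981   -8.66364719]
```

View pics/z2.png

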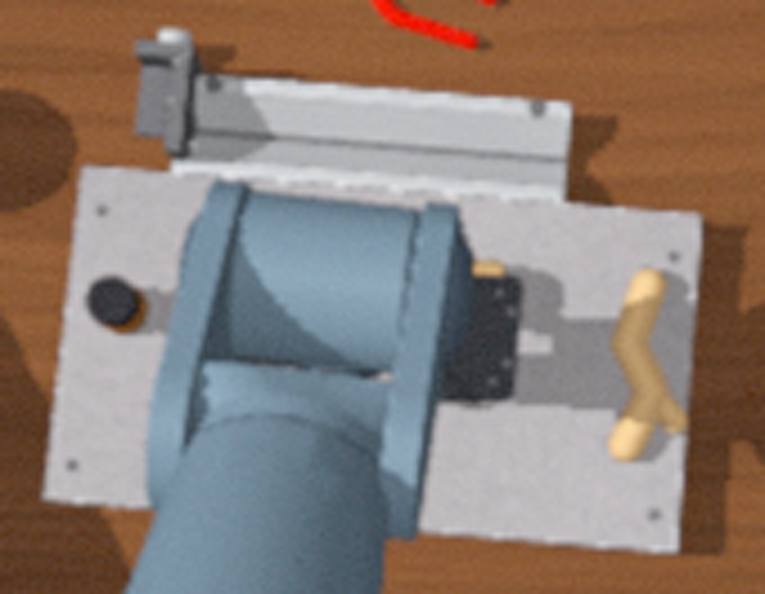

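The stick has rolled ahead of the fingers: its right end shows at crop (490,267), still parallel to the V. I'll carry on, slowing down towards the V.

```bash
python3 -m crank '[[[0.035,-0.002,0,0,0,0,1],[0.035,-0.002,0,0,0,0,1],[0.035,-0.002,0,0,0,0,1],[0.035,-0.002,0,0,0,0,1],[0.03,-0.002,0,0,0,0,1],[0.025,-0.002,0,0,0,0,1],[0.02,-0.001,0,0,0,0,1],[0.02,-0.001,0,0,0,0,1]]]'
python3 -m crank '[[[0.015,-0.001,0,0,0,0,1],[0.015,-0.001,0,0,0,0,1],[0.015,-0.001,0,0,0,0,1],[0.015,-0.001,0,0,0,0,1],[0.015,-0.001,0,0,0,0,1],[0.015,-0.001,0,0,0,0,1],[0.015,-0.001,0,0,0,0,1],[0.015,-0.001,0,0,0,0,1]]]'
python3 - <<'E'
from b import *
p=robot.sense()['ee_pos'];print(p,tob(p))
im=snap('top','t3.png'); sd=snap('side','s3.png')
a=cv2.resize(im[130:230,170:340,::-1],(765,300));c=cv2.resize(sd[150:270,170:350,::-1],(765,300))
cv2.imwrite('pics/z3.png',np.vstack([a,c]))
E
```

```text
time: 3.48
ee_pos: [560.0, 64.6, 50.4]
ee_rot: [-0.088, -3.14, 0.0]
wrist_force: [0.2, 1.1, -0.0]
width: 94.1
grasp_force: 0.0
time: 4.15
ee_pos: [583.9, 63.1, 50.5]
ee_rot: [0.088, 3.14, -0.0]
wrist_force: [0.0, 0.3, 0.3]
width: 93.7
grasp_force: 0.1
[583.87708873  63.06639923  50.48125609] [-67.89840053  -8.98669886]
```

View pics/z3.png

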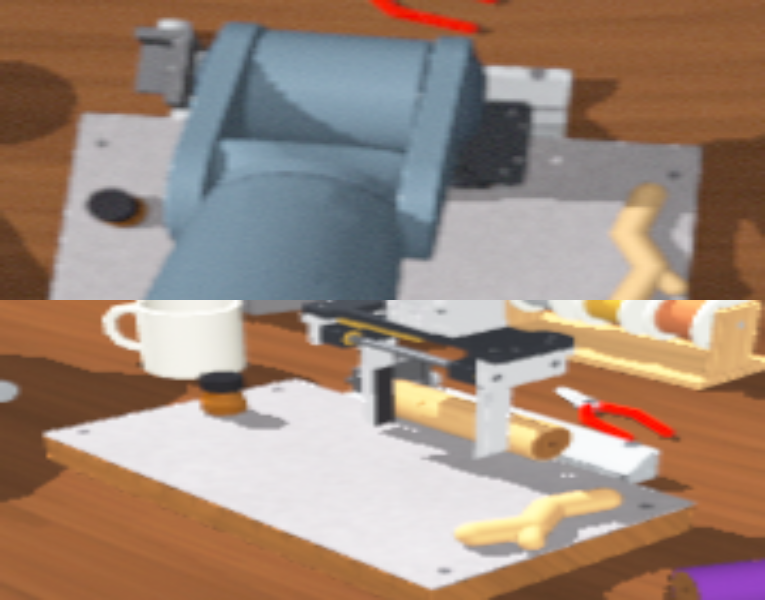

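The side view shows the stick just ahead of the fingers and still on the board, short of the V, with its right end face at crop (552,443). I'll push on slowly.

```bash
python3 -m crank '[[[0.0125,-0.0007,0,0,0,0,1],[0.0125,-0.0007,0,0,0,0,1],[0.0125,-0.0007,0,0,0,0,1],[0.0125,-0.0007,0,0,0,0,1],[0.0125,-0.0007,0,0,0,0,1],[0.0125,-0.0007,0,0,0,0,1],[0.0125,-0.0007,0,0,0,0,1],[0.0125,-0.0007,0,0,0,0,1]]]'
python3 -m crank '[[[0.0125,-0.0007,0,0,0,0,1],[0.0125,-0.0007,0,0,0,0,1],[0.0125,-0.0007,0,0,0,0,1],[0.01,-0.0007,0,0,0,0,1],[0,0,0,0,0,0,1],[0,0,0,0,0,0,1],[0,0,0,0,0,0,1],[0,0,0,0,0,0,1]]]'
python3 - <<'E'
from b import *
p=robot.sense()['ee_pos'];print(p,tob(p))
sd=snap('side','s4.png')
cv2.imwrite('pics/z4.png',cv2.resize(sd[150:270,170:350,::-1],(800,533)))
for n,x,z in(('board-roll',-40,54),('inV',0,40)):
    u,v=proj('side',[*tow([x,-88]),z]);print(n,(u-170)*800/180,(v-150)*533/120)
E
```

```text
time: 4.92
ee_pos: [603.9, 61.9, 50.4]
ee_rot: [0.088, 3.14, 0.0]
wrist_force: [-0.1, -0.5, 0.6]
width: 94.1
grasp_force: 0.0
time: 5.58
ee_pos: [612.9, 61.4, 50.4]
ee_rot: [-0.088, -3.14, 0.0]
wrist_force: [0.5, 0.2, -0.6]
width: 94.0
grasp_force: 0.0
[612.93957005  61.41385138  50.39055021] [-38.78897409  -8.99187839]
board-roll 574.6628714581549 257.44142450474163
inV 619.3378734147005 255.85015179841895
```

View pics/z4.png

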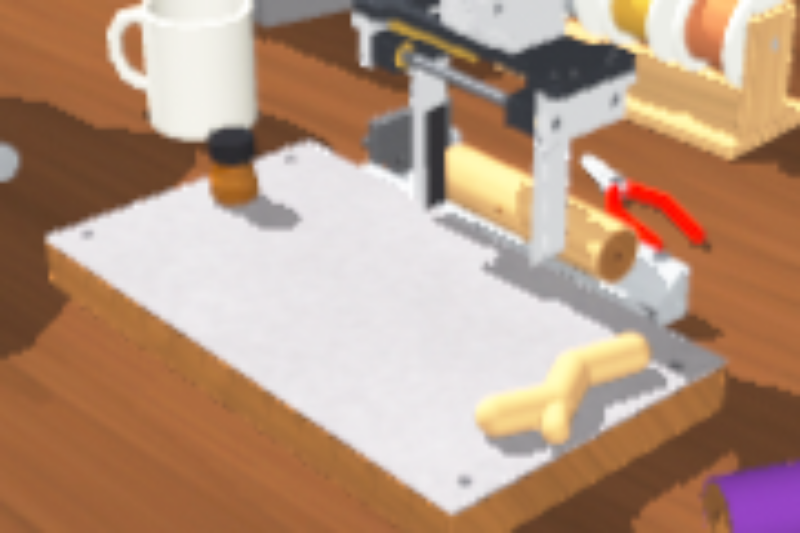

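The stick's end face is at crop (619,254), which matches the predicted in-V position of (619,256), so it is lying in the V. Next I back off, rise, close the fingers and go round to its right end.

```bash
python3 -m crank '[[[-0.05,0.003,0,0,0,0,1],[-0.05,0.003,0,0,0,0,1],[0,0,0.15,0,0,0,1],[0,0,0.15,0,0,0,1],[0,0,0.1,0,0,0,1],[0.066,-0.143,0,0,0,0,-1],[0.066,-0.143,0,0,0,0,-1],[0.066,-0.143,0,0,0,0,-1]]]' 10
python3 -m crank '[[[0.066,-0.143,0,0,0,0,-1],[0,0,0,0,0,0,-1],[0,0,0,0,0,0,-1],[0,0,0,0,0,0,-1],[0,0,0,0,0,0,-1],[0,0,0,0,0,0,-1],[0,0,0,0,0,0,-1],[0,0,0,0,0,0,-1]]]'
python3 - <<'E'
from b import *
p=robot.sense()['ee_pos'];print(p,tob(p),(np.r_[tow([0,-120]),42]-p)/200)
E
```

```text
time: 6.3
ee_pos: [633.3, -23.8, 131.4]
ee_rot: [0.086, 3.139, -0.0]
wrist_force: [0.5, -1.0, -0.1]
width: 77.4
grasp_force: 0.0
time: 6.97
ee_pos: [645.7, -51.0, 130.5]
ee_rot: [-0.087, -3.14, -0.0]
wrist_force: [-0.2, -0.3, -0.0]
width: 24.1
grasp_force: 0.0
[645.69625945 -51.01888367 130.49884483] [   0.27807305 -119.39063943] [-0.00156056 -0.00296324 -0.44249422]
```

```bash
python3 -m crank '[[[-0.0015,-0.003,0,0,0,0,-1],[0,0,0,0,0,0,-1],[0,0,-0.08,0,0,0,-1],[0,0,-0.1,0,0,0,-1],[0,0,-0.1,0,0,0,-1],[0,0,-0.1,0,0,0,-1],[0,0,-0.06,0,0,0,-1],[0,0,0,0,0,0,-1]]]'
python3 -m crank '[[[0.002,0.03,0,0,0,0,-1],[0.002,0.03,0,0,0,0,-1],[0.0015,0.025,0,0,0,0,-1],[0.0015,0.025,0,0,0,0,-1],[0.0015,0.025,0,0,0,0,-1],[0.0015,0.025,0,0,0,0,-1],[0.0015,0.025,0,0,0,0,-1],[0.0015,0.025,0,0,0,0,-1]]]'
python3 - <<'E'
from b import *
p=robot.sense()['ee_pos'];print(p,tob(p))
sd=snap('side','s5.png')
cv2.imwrite('pics/z5.png',cv2.resize(sd[150:270,170:350,::-1],(800,533)))
E
```

```text
time: 7.63
ee_pos: [643.3, -51.9, 39.1]
ee_rot: [-0.088, -3.135, -0.002]
wrist_force: [-0.8, -0.1, -0.5]
width: 0.5
grasp_force: 0.0
time: 8.3
ee_pos: [649.0, -10.4, 43.3]
ee_rot: [0.088, 3.139, -0.001]
wrist_force: [2.1, -2.9, 2.3]
width: 0.6
grasp_force: 1.7
[648.97681899 -10.42248022  43.29798588] [  1.2559211  -78.67364227]
```

View pics/z5.png

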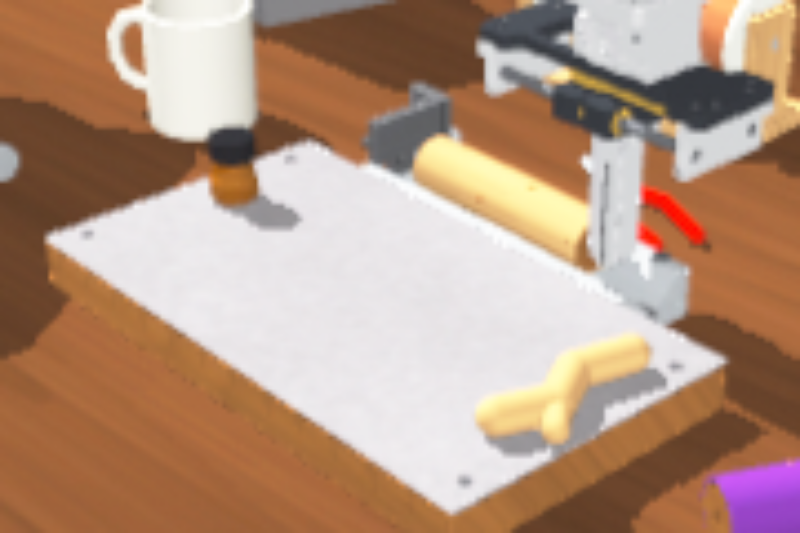

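The stick lies in the V with the fingers on its right end at crop (595,225). There is a gap of roughly 25 mm from its left end at (430,160) to the stop. I'll keep pushing and watch the force.

```bash
python3 -m crank '[[[0.001,0.02,0,0,0,0,-1],[0.001,0.02,0,0,0,0,-1],[0.001,0.02,0,0,0,0,-1],[0.001,0.02,0,0,0,0,-1],[0.0005,0.01,0,0,0,0,-1],[0.0005,0.01,0,0,0,0,-1],[0,0,0,0,0,0,-1]]]'
python3 -m crank '[[[0.0003,0.01,0,0,0,0,-1],[0.0003,0.01,0,0,0,0,-1],[0,0,0,0,0,0,-1]]]'
python3 -c "
from b import *
print(tob(robot.sense()['ee_pos']))"
```

```text
time: 8.93
ee_pos: [649.0, 10.2, 42.2]
ee_rot: [-0.088, -3.14, -0.001]
wrist_force: [0.7, -0.5, 0.6]
width: 0.6
grasp_force: 0.6
time: 9.18
ee_pos: [649.0, 14.1, 42.2]
ee_rot: [-0.088, -3.14, -0.001]
wrist_force: [1.1, -1.0, 0.9]
width: 0.6
grasp_force: 0.5
[ -0.06523325 -54.15983867]
```

```bash
python3 -m crank '[[[0.0002,0.005,0,0,0,0,-1],[0.0002,0.005,0,0,0,0,-1],[0,0,0,0,0,0,-1]]]'
python3 -m crank '[[[0.0002,0.005,0,0,0,0,-1],[0.0002,0.005,0,0,0,0,-1],[0,0,0,0,0,0,-1]]]'
python3 -m crank '[[[0.0002,0.005,0,0,0,0,-1],[0,0,0,0,0,0,-1]]]'
```

```text
time: 9.43
ee_pos: [649.1, 15.9, 42.2]
ee_rot: [-0.088, -3.14, -0.001]
wrist_force: [0.8, -1.1, 0.8]
width: 0.3
grasp_force: 0.6
time: 9.68
ee_pos: [649.2, 17.9, 42.2]
ee_rot: [-0.088, -3.14, -0.001]
wrist_force: [-0.2, -1.0, -0.3]
width: 1.0
grasp_force: 0.4
time: 9.85
ee_pos: [649.3, 18.9, 42.2]
ee_rot: [-0.088, -3.14, -0.001]
wrist_force: [0.1, -0.7, -0.5]
width: 0.3
grasp_force: 0.3
```

```bash
python3 -m crank '[[[0.0002,0.005,0,0,0,0,-1],[0,0,0,0,0,0,-1]]]'
python3 -m crank '[[[0.0002,0.005,0,0,0,0,-1],[0,0,0,0,0,0,-1]]]'
python3 -m crank '[[[0.0002,0.005,0,0,0,0,-1],[0,0,0,0,0,0,-1]]]'
python3 - <<'E'
from b import *
p=robot.sense()['ee_pos'];print(p,tob(p))
sd=snap('side','s6.png')
cv2.imwrite('pics/z6.png',cv2.resize(sd[155:235,230:350,::-1],(800,533),interpolation=cv2.INTER_CUBIC))
E
```

```text
time: 10.02
ee_pos: [649.3, 19.3, 42.2]
ee_rot: [-0.088, -3.14, 0.001]
wrist_force: [-0.2, -2.3, -0.0]
width: 0.7
grasp_force: 1.6
time: 10.18
ee_pos: [649.4, 19.3, 42.3]
ee_rot: [-0.088, -3.14, 0.004]
wrist_force: [-0.6, -6.2, -0.4]
width: 0.3
grasp_force: 3.3
time: 10.35
ee_pos: [649.5, 19.3, 42.4]
ee_rot: [-0.088, -3.14, 0.006]
wrist_force: [-1.4, -9.9, 0.4]
width: 0.6
grasp_force: 4.9
[649.48102124  19.30613973  42.43540806] [  0.07689693 -48.96413258]
```

View pics/z6.png

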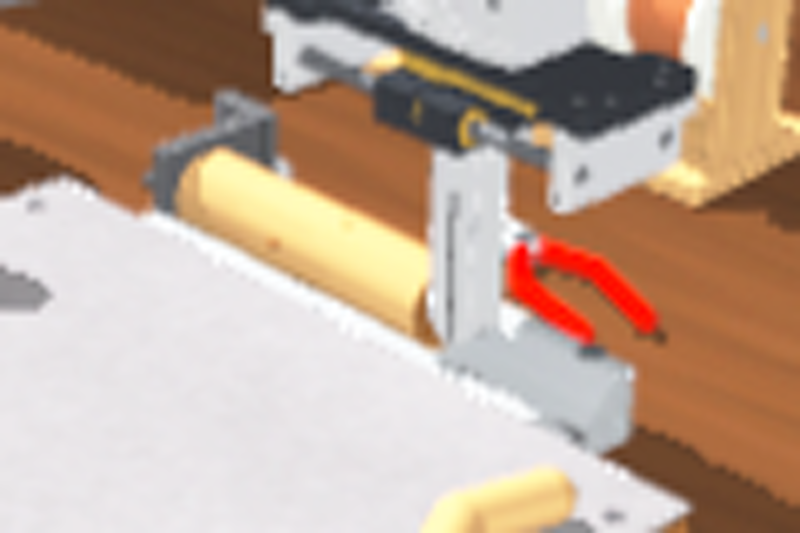

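The stick's left end is up against the stop at crop (185,185), and the force jumped to 10 N with no further motion. I'll back off along -y and then rise.

```bash
python3 -m crank '[[[-0.001,-0.015,0,0,0,0,-1],[-0.002,-0.04,0,0,0,0,-1],[-0.002,-0.06,0,0,0,0,-1],[0,0,0.1,0,0,0,-1],[0,0,0.15,0,0,0,-1],[0,0,0.15,0,0,0,-1],[-0.05,-0.15,0.1,0,0,0,-1],[-0.05,-0.15,0,0,0,0,-1]]]'
python3 -m crank '[[[-0.05,-0.15,0,0,0,0,-1],[-0.05,-0.15,0,0,0,0,-1],[0,0,0,0,0,0,-1],[0,0,0,0,0,0,-1],[0,0,0,0,0,0,-1]]]'
python3 - <<'E'
from h import *
a=snap('top','t7.png');b=snap('side','s7.png')
a=cv2.resize(a[130:265,170:340,::-1],(400,318),interpolation=cv2.INTER_CUBIC);b=cv2.resize(b[150:270,170:329,::-1],(400,318),interpolation=cv2.INTER_CUBIC)
cv2.imwrite('pics/z7.png',np.hstack([a,b]))
E
```

```text
time: 11.07
ee_pos: [631.8, -62.3, 148.6]
ee_rot: [0.084, 3.131, -0.003]
wrist_force: [0.7, -1.4, 0.2]
width: 0.9
grasp_force: 0.0
time: 11.48
ee_pos: [608.7, -121.3, 142.4]
ee_rot: [0.089, 3.14, 0.001]
wrist_force: [0.3, -1.2, 1.1]
width: 0.5
grasp_force: 0.0
```

View pics/z7.png

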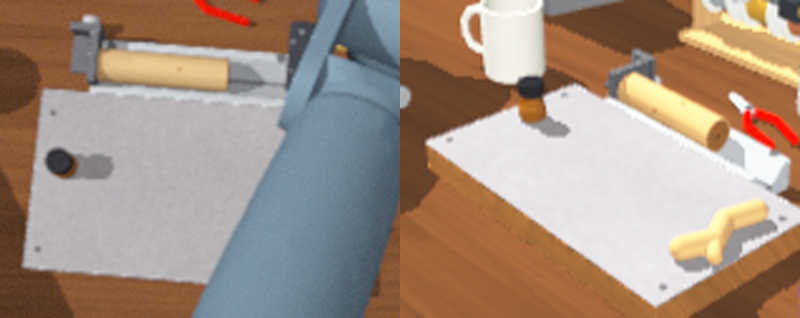

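The stick lies in the V with its left end at the stop (top crop (98,65)). The vial and twig have not moved, and the robot is clear.

```bash
python3 -c "
from bench import robot
print(robot.finish_job())"
```

```text
the job is handed in; nothing more can be done
None
```

The job is handed in: I rolled the stick into the V-block and pushed it endwise until it met the stop, and the last pictures show it lying there with the robot clear and the vial and twig undisturbed.

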